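# Gather the tumbler set into the packing tray

## Task

Gather the set of three handleless tumblers into the wooden tray: stand each one upright on the saucer of its own size (large on large, medium on medium, small on small), flat inside the saucer's rim, with the saucers still lying flat in the tray. The pottery is fragile, so set each tumbler down gently instead of dropping it, and leave the two mugs with handles standing where they are.

Things in the scene. Friction and masses are not known exactly. Their poses are not given: they have to be found in the camera images.
- tumbler_large: the large tumbler: plain off-white stoneware cup WITHOUT a handle, straight upright outer wall 64 mm in diameter, 84 mm tall, open at the top, wall 4 mm, about 240 g. Starts upright on the flat canvas-covered work board (6 mm thick). Origin: centre of its underside; z up its axis.
- tumbler_medium: the medium tumbler: plain off-white stoneware cup WITHOUT a handle, straight upright outer wall 52 mm in diameter, 68 mm tall, open at the top, wall 4 mm, about 170 g. Starts upright on the flat canvas-covered work board (6 mm thick). Origin: centre of its underside; z up its axis.
- tumbler_small: the small tumbler: plain off-white stoneware cup WITHOUT a handle, straight upright outer wall 40 mm in diameter, 52 mm tall, open at the top, wall 4 mm, about 110 g. Starts upright on the flat canvas-covered work board (6 mm thick). Origin: centre of its underside; z up its axis.
- saucer_large: the large saucer: loose round off-white stoneware dish lying in the tray, 100 mm across the rim (inside 88 mm across at the lip, 82 mm at the floor), 10 mm tall, flat floor 5 mm thick with the rim standing 5 mm above it. For the 64 mm tumbler. Origin: centre of its underside; its floor is at z = +5 mm.
- saucer_medium: the medium saucer: loose round off-white stoneware dish lying in the tray, 88 mm across the rim (inside 76 mm across at the lip, 70 mm at the floor), 10 mm tall, flat floor 5 mm thick with the rim standing 5 mm above it. For the 52 mm tumbler. Origin: centre of its underside; its floor is at z = +5 mm.
- saucer_small: the small saucer: loose round off-white stoneware dish lying in the tray, 76 mm across the rim (inside 64 mm across at the lip, 58 mm at the floor), 10 mm tall, flat floor 5 mm thick with the rim standing 5 mm above it. For the 40 mm tumbler. Origin: centre of its underside; its floor is at z = +5 mm.
- mug_large: look-alike: a large mug, the same off-white cup as the large tumbler (64 mm diameter, 84 mm tall) but WITH an ear handle, which reaches 25 mm out from the wall along the mug's own +x. Upright on the work board. Not part of the set; stays put. Origin: centre of its underside.
- mug_medium: look-alike: a medium mug, the same off-white cup as the medium tumbler (52 mm diameter, 68 mm tall) but WITH an ear handle, which reaches 25 mm out from the wall along the mug's own +x. Upright on the work board. Not part of the set; stays put. Origin: centre of its underside.
- tray: low dark wooden tray, 362 mm along its own x, 132 mm along its y, fixed; walls 6 mm thick and 16 mm tall, floor 6 mm thick. The three saucers lie in a row along its x, in any order, about 111 mm apart. Origin: centre of its underside. It is to the left or to the right of the robot's centre line, the work board with the cups on the other side.
There are look-alikes about, which are no part of the job. What is shaped like the saucer_medium but blue or red is not meant.

How it is judged:
By the outcome, as a careful person would: the job done as asked, in the order asked, and still so for the second after the job is handed in, with the robot touching nothing.
It also fails if it takes over 90 s, if anything falls off the work surface, if the arm or the gripper's body presses on something with over 40 N, if the wrist force passes 120 N, or if a joint passes its speed limit or range.

## Robot

A 6-joint arm with a two-finger parallel gripper is mounted at the origin on the work surface. World frame = base frame: x ahead of the robot, y to its left, z up, the work surface at z = 0. Lengths are in m, angles in rad, forces in N, time in s.
With the tool pointing down it reaches from about 0.4 to 0.925 m from the base axis. Payload 3.4 kg.
Tool frame: the origin (TCP) lies at the very end of the fingers, on their centre line; the grasp point (between the pads) lies 19 mm behind it; z points along the fingers, y is the line along which they close (so a half turn about z gives the same grasp; the last joint's range is limited). The gripper opens to 85 mm and grips with 20 to 120 N. Pads are 22 mm wide; open, the fingers measure 114 mm over their backs; the gripper's body (76 mm by 85 mm) begins 54 mm behind the grasp point. The pads swing forward as they close: fully open they stand 13 mm farther back than shut.
Start: joints at [-1.357, 0.307, 1.506, -0, 1.328, -0.073], TCP at [0.163, -0.552, 0.231] pointing down, gripper open.
Joint ranges: [-3.12, 3.12], [-1.05, 2.28], [0.14, 2.33], [-1.42, 4.57], [0.1, 2.73], [-2.68, 2.68]. Speed limits (rad/s): [2.57, 2.57, 3.14, 3.14, 3.14, 3.14].

## Interface

Orientations are given as a 3x3 rotation matrix whose columns are the frame's x, y, z axes.
In Python, from plant import env, kinematics, cams, job gives the robot as it stands. The module is installed in compiled form; this text tells all that it offers. Calls block until the motion is done:
- env.reach(position, orientation): joint-space move of the TCP to a pose.
- env.move_linear(position, feed=0.15, frame=None, force_limit=None): straight line of the TCP; frame=None keeps the orientation; feed is the mean speed in m/s. With force_limit (N) it stops when the force on the tool has changed by that much, and returns True; else False.
- env.move_joints(angles): joint-space move.
- env.move_gripper(opening, grasp_force=None): opening from 0.0 (shut) to 1.0 (fully open); grasp_force is the grip in N (None keeps the last); returns when the fingers have stopped.
- env.pause(seconds).
- kinematics.ik(position, orientation): joint angles nearest the present ones, or None.
- cams.read_camera(name): name is "side" or "top" or "wrist"; returns (picture, depth): 384x512x3 uint8, red, green, blue; 384x512 float32, m along the optical axis (not along the pixel's ray), 0 where there is no reading.
- cams.camera_info(name): a dict with "intrinsics" (3x3 intrinsics, pixels), "extrinsics" (4x4, takes a point from camera to world coordinates); the wrist camera has in their place "T_tool_cam" (4x4, takes a point from camera to tool coordinates, whose origin is the TCP and whose axes are the flange's). Camera axes: x right, y up, looking along -z (the intrinsics and any distortion apply to the point x, -y, -z); pixel columns grow to the right and rows downward; lengths in m; the calibration is good to about 2 mm. A picture is of the moment at which its call begins: read the wrist's pose just before it. camera_info takes no time and is no camera call.
A pose or a line that the arm cannot do raises env.PlanningError and nothing moves.
- job.close_job(): hands the job in; it is judged then, once.
Trained networks look in the newest picture that a camera, given by its name, has taken for a name from the list of things; names that differ only in an ending like _2 or _b are one class to them, and where a whole thing is asked for, a point or a joint stands for the part that bears it (a point fixed in the world has none). Each returns a list of dicts, best first, with "p" (0 to 1); they miss things now and then, are a little off and sometimes report something else, mostly with a low value. They report only what shows in the picture. A call takes as long as a camera call. They do not tell look-alikes from the thing itself.
- cams.find_in(camera, label): "box" ([left, top, right, bottom] in pixels, round what is visible of it).
- cams.silhouettes(camera, label): "region" (384x512 bool, what is visible of it) and "box" ([left, top, right, bottom] in pixels, round what is visible of it).
Readings, each from a call of its own:
- env.read_time(): time.
- env.read_joint_pos(): joint angles.
- env.read_qd(): joint speeds.
- env.read_joint_efforts(): joint torques, N m.
- env.read_position(): TCP position.
- env.read_tool_rot(): TCP orientation.
- env.read_force(): force on the tool from outside, world axes, zero at the start.
- env.read_moment(): the same for the moment, N m.
- env.read_opening(): opening from 0.0 (shut) to 1.0 (fully open).
- env.read_grip_force(): force on a finger pad.
Only numpy, scipy, OpenCV 4.12 (cv2) and the standard library are available. Lean on these libraries where they do the work, as an engineer would, in place of code of your own. Each camera call takes 0.05 s, during which the arm holds its last target. There are 200 camera calls.

## Working session

There is one attempt and no reset: what is moved stays moved. The work goes in short steps, each a Python script; the robot and the scene stay as the last script left them, time stands still between calls to the robot, and variables do not carry over. Pictures are saved under pics/ and viewed, at most 14 in all, crops included, and the job is handed in when it is done.

```bash
mkdir -p pics; cat > h.py <<'E'
import numpy as np, cv2
from plant import env, kinematics, cams, job
def cloud(name, depth):
    i=cams.camera_info(name);K=np.array(i["intrinsics"])
    if name=="wrist":
        T=np.eye(4);T[:3,:3]=env.read_tool_rot();T[:3,3]=env.read_position();T=T@np.array(i["T_tool_cam"])
    else: T=np.array(i["extrinsics"])
    v,u=np.mgrid[:384,:512]
    x=(u-K[0,2])/K[0,0]*depth; y=(v-K[1,2])/K[1,1]*depth
    P=np.stack([x,-y,-depth,np.ones_like(depth)],-1)
    return (P@T.T)[...,:3]
def save(n,im): cv2.imwrite(n,cv2.cvtColor(im,cv2.COLOR_RGB2BGR))
E
python3 - <<'E'
from h import *
for c in ["top","side"]:
    im,d=cams.read_camera(c); save(f"pics/{c}0.png",im); np.savez(f"{c}0.npz",im=im,d=d)
    i=cams.camera_info(c); print(c,{k:np.round(v,3).tolist() if not isinstance(v,str) else v for k,v in i.items()})
    P=cloud(c,d)
    for l in ["tumbler_large","tumbler_medium","tumbler_small","mug_large","mug_medium","saucer_large","saucer_medium","saucer_small","tray"]:
        for r in cams.silhouettes(c,l):
            m=r["region"]&(d>0)
            if r["p"]<.3 or m.sum()<20: continue
            p=P[m]; zt=np.percentile(p[:,2],97); t=p[p[:,2]>zt-.004]
            (cx,cy),rad=cv2.minEnclosingCircle(t[:,:2].astype(np.float32))
            print(c,l,round(r["p"],2),np.round(r["box"]).tolist(),"c",np.round([cx,cy,rad,zt],4))
E
```

```text
top {'intrinsics': [[395.264, 0.0, 257.526], [0.0, 395.264, 190.681], [0.0, 0.0, 1.0]], 'extrinsics': [[-0.004, 0.98, -0.2, 0.342], [-1.0, -0.004, -0.002, -0.043], [-0.003, 0.2, 0.98, 1.104], [0.0, 0.0, 0.0, 1.0]]}
top tumbler_large 0.8 [158.0, 195.0, 187.0, 223.0] c [0.5091 0.1879 0.0317 0.0905]
top tumbler_large 0.73 [123.0, 156.0, 156.0, 189.0] c [0.5992 0.2777 0.0319 0.0907]
top tumbler_medium 0.95 [136.0, 234.0, 160.0, 254.0] c [0.4128 0.2524 0.0247 0.075 ]
top tumbler_small 0.52 [157.0, 192.0, 188.0, 222.0] c [0.5091 0.1879 0.0317 0.0906]
top tumbler_small 0.46 [195.0, 168.0, 211.0, 181.0] c [0.6056 0.111  0.0192 0.0589]
top mug_large 0.74 [126.0, 157.0, 158.0, 192.0] c [0.599  0.2779 0.032  0.0908]
top mug_large 0.49 [300.0, 226.0, 338.0, 261.0] c [ 0.416  -0.2095  0.0489  0.018 ]
top mug_medium 0.72 [199.0, 230.0, 217.0, 255.0] c [0.427  0.092  0.0258 0.0756]
top saucer_large 0.65 [302.0, 226.0, 336.0, 263.0] c [ 0.4164 -0.2095  0.0493  0.018 ]
top saucer_medium 0.89 [367.0, 220.0, 405.0, 249.0] c [ 0.4379 -0.3894  0.0433  0.0117]
top saucer_medium 0.85 [294.0, 153.0, 322.0, 
[... 840 characters left out ...]
325 0.0904]
side mug_medium 0.88 [273.0, 230.0, 310.0, 272.0] c [0.4267 0.091  0.0263 0.0748]
side saucer_large 0.95 [290.0, 143.0, 331.0, 173.0] c [ 0.4152 -0.2111  0.0506  0.0175]
side saucer_medium 0.92 [292.0, 104.0, 323.0, 124.0] c [ 0.4363 -0.3905  0.045   0.0118]
side saucer_medium 0.83 [212.0, 100.0, 240.0, 123.0] c [ 0.6741 -0.3636  0.0464  0.0122]
side saucer_medium 0.71 [208.0, 138.0, 237.0, 169.0] c [ 0.6342 -0.1841  0.0452  0.0175]
side saucer_small 0.72 [188.0, 229.0, 207.0, 261.0] c [0.6062 0.1103 0.0202 0.0591]
side saucer_small 0.68 [252.0, 147.0, 286.0, 168.0] c [ 0.5227 -0.1963  0.0394  0.0176]
side tray 0.61 [186.0, 131.0, 340.0, 183.0] c [ 0.5248 -0.1938  0.1906  0.0177]
```

```bash
python3 - <<'E'
import cv2
a=cv2.imread("pics/top0.png");b=cv2.imread("pics/side0.png")
cv2.imwrite("pics/t1.png",cv2.resize(a[130:280,110:420],None,fx=2.5,fy=2.5,interpolation=cv2.INTER_CUBIC))
cv2.imwrite("pics/s1.png",cv2.resize(b[90:365,130:350],None,fx=2.1,fy=2.1,interpolation=cv2.INTER_CUBIC))
E
```

```text
(no output)
```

View pics/t1.png

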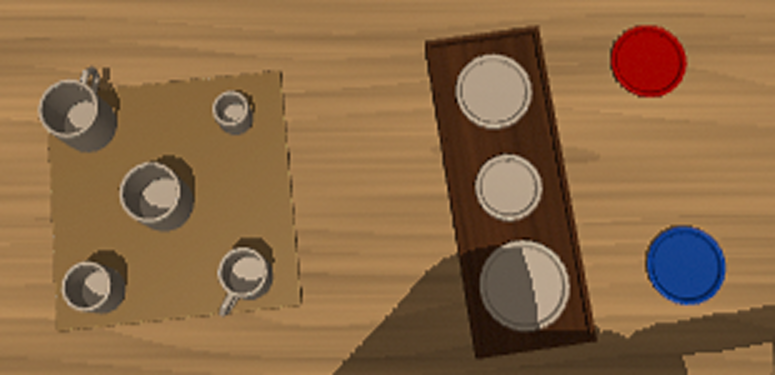

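View pics/s1.png

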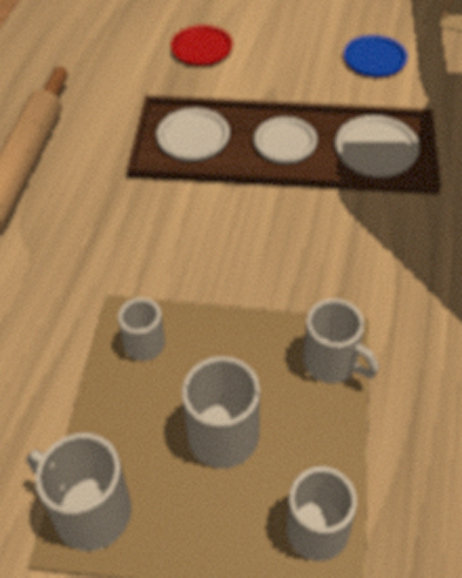

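Both pictures agree with the networks. In the top image:
- **Large:** the tumbler is at (172,208) with no handle. The mug at (138,174) has an ear.
- **Medium:** the tumbler is at (147,244) with no handle. The mug at (207,240) has an ear.
- **Small:** the tumbler is at (203,174), with no look-alike.
- **Saucers:** large is at (319,244), small at (314,205) and off-white medium at (308,166). Red at (370,155) and blue at (386,235) are not meant.

The heights (0.090, 0.075 and 0.059) and radii match the sizes given. I'll start with the large one and check it with a close crop first.

```bash
cat >> h.py <<'E'
T=dict(large=((.509,.1876),.084,.040,.064),medium=((.4128,.253),.068,.028,.052),small=((.6059,.1106),.052,.016,.040))
S=dict(large=(.4158,-.2103),medium=(.6354,-.1831),small=(.5240,-.1962))
a=np.arctan2(.0272,.2196)
def R(yaw): # tool z down, closing axis y at yaw+90deg
    c,s=np.cos(yaw),np.sin(yaw); return np.array([[c,s,0],[s,-c,0],[0,0,-1.]])
def pick(k):
    (x,y),h,g,d=T[k]
    env.move_gripper(1.0)
    env.reach([x,y,.20],R(0)); env.move_linear([x,y,.006+g+.0],feed=.12,force_limit=8)
    env.move_gripper(0.0,grasp_force=35)
    print(k,"opening mm",85*env.read_opening(),"grip",env.read_grip_force(),"z",env.read_position()[2])
    env.move_linear([x,y,.20],feed=.12)
    print("after lift",85*env.read_opening(),env.read_grip_force(),env.read_force(),"t",env.read_time())
def place(k):
    (x,y),g=S[k],T[k][2]
    env.reach([x,y,.20],R(a)); env.move_linear([x,y,.011+g+.012],feed=.12)
    print("touch",env.move_linear([x,y,.011+g-.004],feed=.015,force_limit=3),"bottom z",env.read_position()[2]-g)
    env.move_gripper(1.0); p=env.read_position(); env.move_linear([p[0],p[1],.22],feed=.12)
    print("placed t",env.read_time())
E
python3 - <<'E'
from h import *
for k in T:
    for (x,y),r in ((T[k][0],R(0)),(S[k],R(a))):
        for z in (.2,.03): print(k,z,np.round(kinematics.ik([x,y,z],r),2))
(x,y),*_=T["large"]
env.reach([x,y,.30],R(0))
im,d=cams.read_camera("wrist"); save("pics/w0.png",im); print(env.read_time())
E
```

```text
large 0.2 [ 0.28  0.29  1.62 -0.    1.23  1.85]
large 0.03 [ 0.28  0.49  1.82 -0.    0.83  1.85]
large 0.2 [-0.56  0.18  1.77 -0.    1.19  0.89]
large 0.03 [-0.56  0.42  1.98 -0.    0.74  0.89]
medium 0.2 [ 0.46  0.21  1.73 -0.    1.2   2.03]
medium 0.03 [ 0.46  0.44  1.94 -0.    0.76  2.03]
medium 0.2 [-0.34  0.45  1.36 -0.    1.33  1.1 ]
medium 0.03 [-0.34  0.61  1.54 -0.    0.99  1.1 ]
small 0.2 [ 0.11  0.39  1.46 -0.    1.29  1.68]
small 0.03 [ 0.11  0.57  1.65 -0.    0.93  1.68]
small 0.2 [-0.43  0.31  1.58 -0.    1.25  1.01]
small 0.03 [-0.43  0.51  1.78 -0.    0.86  1.01]
3.9333
```

View pics/w0.png

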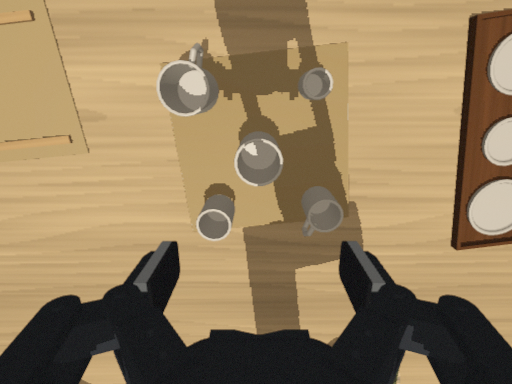

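The wrist view shows the large tumbler at (258,160) between the fingers, with no handle. The eared mugs are at (190,88) and (322,212).

```bash
python3 - <<'E'
from h import *
pick("large")
im,d=cams.read_camera("side"); save("pics/s2.png",im[80:380,100:420])
if env.read_opening()*85>55: place("large")
im,d=cams.read_camera("side"); save("pics/s3.png",cv2.resize(im[80:230,130:400],None,fx=2,fy=2))
E
```

```text
large opening mm 63.394059111238484 grip 38.172063399106264 z 0.04696665365648903
after lift 63.22056823101495 38.80055699497461 [ 0.43374204  0.64586141 -2.17035514] t 7.8333
touch True bottom z 0.011930484032731899
placed t 13.3333
```

View pics/s3.png

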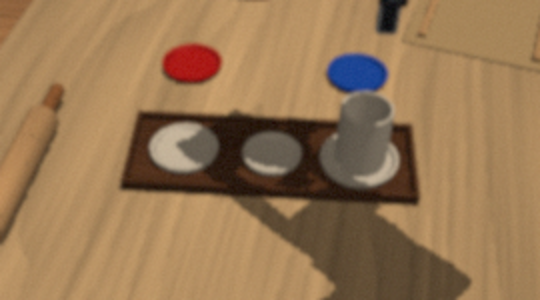

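The large tumbler (366,135) stands upright on the large saucer. The other two come next.

```bash
python3 - <<'E'
from h import *
for k in ("medium","small"):
    pick(k)
    if abs(env.read_opening()*85-T[k][3]*1000)>6: print("bad grasp"); break
    place(k)
p=env.read_position(); env.move_linear([p[0],p[1],.3]); env.reach([.5,.0,.35],R(0)) 
for c in ("top","side"):
    im,d=cams.read_camera(c); P=cloud(c,d)
    save(f"pics/{c}9.png",cv2.resize(im[125:280,110:420] if c=="top" else im[90:365,130:350],None,fx=2.1,fy=2.1))
    for l in ["tumbler_large","tumbler_medium","tumbler_small","mug_large","mug_medium","saucer_large","saucer_medium","saucer_small"]:
        for r in cams.silhouettes(c,l):
            m=r["region"]&(d>0)
            if r["p"]<.4 or m.sum()<20: continue
            p=P[m]; zt=np.percentile(p[:,2],97); t=p[p[:,2]>zt-.004]
            (cx,cy),rad=cv2.minEnclosingCircle(t[:,:2].astype(np.float32))
            print(c,l,round(r["p"],2),np.round([cx,cy,rad,zt],4))
print(env.read_time())
E
```

```text
medium opening mm 52.0940783302679 grip 36.026607267558575 z 0.034695925860977764
after lift 51.55227563173055 36.787242628633976 [ 0.01706998  0.10563624 -1.6592305 ] t 18.7667
touch True bottom z 0.011723465644412946
placed t 24.775
small opening mm 39.326738977758154 grip 35.46111294999719 z 0.02255679971249001
after lift 39.472184314250434 35.29141891747713 [ 0.37772494  0.05478719 -1.85235197] t 29.8833
touch True bottom z 0.011516382275975543
placed t 35.6083
top tumbler_large 0.66 [ 0.4153 -0.2097  0.0319  0.0964]
top tumbler_large 0.44 [0.5273 0.1825 0.1501 0.0917]
top tumbler_medium 0.77 [ 0.6351 -0.182   0.0257  0.0804]
top tumbler_small 0.77 [ 0.5247 -0.1948  0.0197  0.0645]
top tumbler_small 0.52 [ 0.635  -0.1817  0.0427  0.0209]
top mug_large 0.55 [0.5269 0.1826 0.1502 0.0917]
top mug_medium 0.7 [0.4268 0.0913 0.0254 0.0752]
top saucer_large 0.97 [ 0.4148 -0.2083  0.0314  0.0926]
top saucer_large 0.54 [0.5179 0.1824 0.1547 0.0911]
top saucer_medium 0.94 [ 0.6726 -0.362   0.0431  0.0115]
top saucer_medium 0.8 [ 0.438  -0.3895  0.0433  0.0117]
top saucer_medium 0.55 [ 0.6355 -0.1818  0.0432  0.0181]
top saucer_small 0.67 [ 0.5246 -0.195   0.0197  0.0647]
top saucer_small 0.62 [ 0.5255 -0.1957  0.037   0.0188]
top saucer_small 0.51 [ 0.4148 -0.2083  0.0314  0.0378]
side tumbler_large 0.92 [ 0.4153 -0.2102  0.0332  0.0955]
side tumbler_medium 0.58 [ 0.634  -0.1827  0.0271  0.0798]
side tumbler_small 0.92 [ 0.5247 -0.1969  0.0214  0.0641]
side mug_large 0.84 [0.5989 0.2773 0.0323 0.0904]
side mug_medium 0.71 [0.4267 0.0921 0.0253 0.0746]
side saucer_large 0.87 [ 0.4151 -0.2095  0.0496  0.0185]
side saucer_medium 0.88 [ 0.6363 -0.1818  0.0429  0.0179]
side saucer_medium 0.88 [ 0.4357 -0.3912  0.0446  0.0122]
side saucer_small 0.67 [ 0.5254 -0.1954  0.0368  0.0179]
38.0167
```

View pics/top9.png

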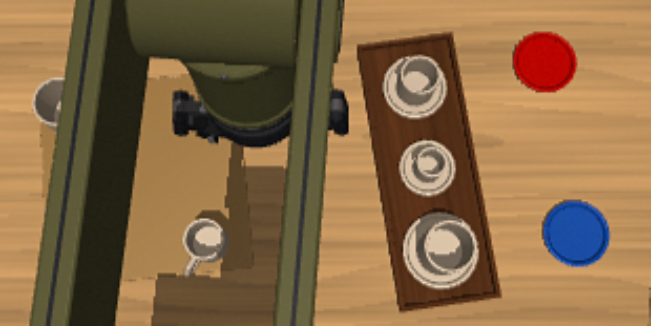

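View pics/side9.png

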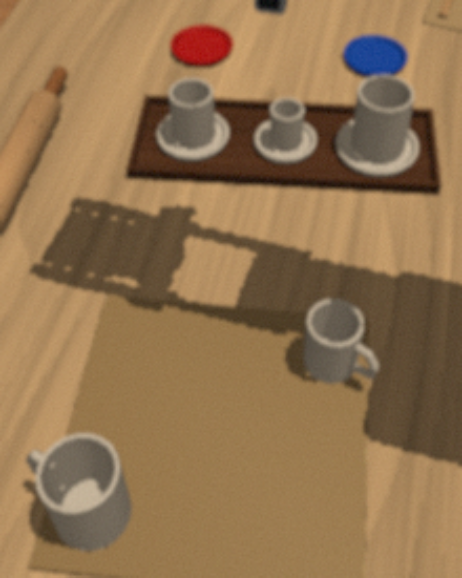

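All three tumblers stand on their own saucers, centred to within about 2 mm and at the expected heights. The mugs at (335,340) and (85,490) in the side crop have not moved.

```bash
python3 -c "
from plant import job; print(job.close_job())"
```

```text
the job is handed in; nothing more can be done
None
```

I've handed the job in: all three tumblers stand upright on the saucers of their own size in the tray, the two mugs haven't moved, and it took about 38 s of robot time.

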